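# Wedge the rocking parts chest

## Task

The small grey parts chest on the bench rocks because its front right foot is too short. With the fingertips, push the loose wooden wedge along the bench, thin end first, under that foot just until the chest stands level and stops rocking; do not pick the wedge or the chest up, do not shove the chest along, and leave the other things alone. Test it by pressing down firmly on the steel plate on the chest's top at that corner, and finish while still holding it pressed down like that, with the chest firm and level on the wedge.

Things in the scene. Friction and masses are not known exactly. Their poses are not given: they have to be found in the camera images.
- chest: grey steel chest, about 2.2 kg, 170 (x) x 180 (y) x 98 mm high, two white drawer fronts at its -x, loose. Origin on the bench under its centre. Rubber feet 30x30 mm at x +-62, y +-67 mm; underside 22 mm up. It stands level on three; the short one (-x, -y) hangs 4 to 10 mm above the bench, how much is unknown. Unwedged, 3 to 4 N down on that corner rocks it down and it springs back.
- wedge: plain wooden wedge, 60 g, 100 (x) x 50 mm (y), origin at the centre of its flat underside. Thin end 2.5 mm high at +x, upright thick end 19 mm high at -x, even slope. Lies 20 to 60 mm in front of the short foot, thin end towards it, not quite in line. Slides with under 1 N; snug under the foot it resists with 5 N and more, and stays. Pushed too far it shoves or jacks the chest.
- foot_mark (a point): fixed to the chest: on the short foot's centre line, level with the other three soles (on the bench while the chest is level). The foot's front face is 15 mm from it towards the chest's -x.
- corner_cap: steel plate 44x44x3 mm on the chest's top above the short foot (its -x, -y corner), fixed to it; origin at the centre of its underside, its top 98 mm above the bench. The place to press, with about 10 N. The other top corners have such plates too.
- jar_nails: glass jar of nails with a lid, 62 mm across, 85 mm high, a loose bystander; origin at the centre of its underside
- sanding_block: cork sanding block, 63x116x29 mm, a loose bystander; origin at the centre of its underside
- tape_measure: yellow tape measure, 39x86x60 mm, a loose bystander; origin at the centre of its underside

How it is judged:
By the outcome, as a careful person would: the job done as asked, in the order asked, and still so for the second after the job is handed in, while the arm keeps its last pose, push and grip.
It also fails if it takes over 45 s, if anything falls off the work surface, if the arm or the gripper's body presses on something with over 40 N, if the wrist force passes 120 N, or if a joint passes its speed limit or range.

## Robot

A 6-joint arm with a two-finger parallel gripper is mounted at the origin on a cart in front of the work surface, level with it; the furniture and walls round the work are solid. World frame = base frame: x ahead of the robot, y to its left, z up, the work surface at z = 0. Lengths are in mm, angles in rad, forces in N, time in s.
With the tool pointing down it reaches from about 400 to 925 mm from the base axis. Payload 12.5 kg.
Tool frame: the origin (TCP) lies midway between the tips of the shut fingers; the grasp point (between the pads) lies 19 mm behind it (env.tcp_to_grasp is the distance from the TCP to the grasp point, in mm); z points along the fingers, y is the line along which they close (so a half turn about z gives the same grasp; the last joint's range is limited). The gripper opens to 95 mm and grips with 3 to 60 N. Pads are 20 mm wide; open, the fingers measure 119 mm over their backs; the gripper's body (75 mm by 180 mm) begins 59 mm behind the grasp point.
Start: joints at [1.2, 0.491, 1.559, -0, 1.092, -0.106], TCP at [163.555, 603.238, 214.661] pointing down, gripper open.
Joint ranges: [-3.1, 3.1], [-0.84, 2.19], [0.05, 2.79], [-1.13, 4.28], [0.06, 2.93], [-2.69, 2.69]. Speed limits (rad/s): [2.22, 2.22, 2.79, 3.14, 3.14, 3.14].

## Interface

Orientations are given as [roll, pitch, yaw] about the fixed x, y, z axes, in that order (R = Rz(yaw) Ry(pitch) Rx(roll)).
In Python, from cell import env gives the robot as it stands. The module is installed in compiled form; this text tells all that it offers.
- The arm moves only by the tool step_arm, never from a script. Its argument "plan" is a list that holds one entry, the list of rows, each a list of 5 numbers: the shift along the tool's x, y, z in mm, then the turn about the tool's z in degrees, then the opening, from -1 (shut) to 1 (fully open). A call has 1 to 8 rows; each row is the pose to reach, as a shift and turn from the pose commanded when the call began, along the tool's axes at that moment; what a row does not reach only later rows make up. A row lasts 1/12 s, in which the tool goes at most 41.7 mm and 7.16 degrees, less where a joint would pass 70% of its speed; a pose out of reach is approached as far as the arm can. A call with a gripper value outside its range is refused whole. The fingers move at their own pace and stop on an object; the grip force is fixed at half the most. Time passes only in rows, so rows that repeat a pose let the fingers close. It gives the time, the measured TCP pose, the force, the opening and the grip force at its end, in the units of the state.
- env.state(): the state, without advancing time (a new reading comes with each control period).
- env.read_camera(name): name is "scene" or "side" or "wrist"; returns the picture (420x560x3 uint8, blue, green, red); there is no depth.
- env.get_calibration(name): a dict with "K" (3x3 intrinsics, pixels), "extrinsics" (4x4, takes a point from world to camera coordinates). Camera axes: x right, y up, looking along -z (the intrinsics and any distortion apply to the point x, -y, -z); pixel columns grow to the right and rows downward; lengths in mm; the calibration is good to about 2 mm. A picture is of the moment at which its call begins: read the wrist's pose just before it. get_calibration takes no time and is no camera call; for the wrist camera it gives the pose at the moment of the call.
- env.job_done(): hands the job in; it is judged then, once.
The state is a dict: "t": time; "joints": joint angles; "qvel": joint speeds; "tau": joint torques, N m; "eef_pos": TCP position; "tcp_rot": TCP orientation; "ft_force": force on the tool from outside, world axes, zero at the start; "moment": the same for the moment, N m; "opening": opening from 0.0 (shut) to 1.0 (fully open); "grip_force": force on a finger pad.
Only numpy, scipy, OpenCV 4.12 (cv2) and the standard library are available. Lean on these libraries where they do the work, as an engineer would, in place of code of your own. Each camera call takes 0.05 s, during which the arm holds its last target. There are 200 camera calls.

## Working session

There is one attempt and no reset: what is moved stays moved. The work goes in short steps, Python scripts to look and compute and a tool call to move; the robot and the scene stay as the last step left them, time stands still between calls to the robot, and variables do not carry over. Pictures are saved under pics/ and viewed, at most 10 in all, crops included, and the job is handed in when it is done.

Besides the shell and the picture viewer there is one more tool, called after "Call:" as name(argument=value, ...), one argument or row to a line, values as JSON. step_arm: Moves the arm, as the interface text tells. Its arguments: {"type":"object","properties":{"plan":{"type":"array"}},"required":["plan"]}

```bash
mkdir -p pics; python3 - <<'E'
from cell import env
import cv2,numpy as np
for n in("scene","side"):
    cv2.imwrite(f"pics/{n}0.png",env.read_camera(n))
    c=env.get_calibration(n);print(n,np.round(c["K"],1).tolist(),np.round(c["extrinsics"],3).tolist(),[k for k in c])
s=env.state();print(s["t"],s["eef_pos"],s["tcp_rot"],s["ft_force"])
E
```

```text
scene [[514.6, 0.0, 280.6], [0.0, 514.6, 211.4], [0.0, 0.0, 1.0]] [[0.714, -0.7, -0.019, -538.08], [0.46, 0.448, 0.766, -201.113], [-0.528, -0.556, 0.642, -1400.51], [0.0, 0.0, 0.0, 1.0]] ['K', 'extrinsics']
side [[544.3, 0.0, 268.2], [0.0, 544.3, 209.5], [0.0, 0.0, 1.0]] [[0.853, -0.521, -0.0, -533.84], [0.361, 0.59, 0.722, -108.185], [-0.376, -0.617, 0.691, -1558.227], [0.0, 0.0, 0.0, 1.0]] ['K', 'extrinsics']
0.1 [163.4658585  603.03156096 214.12176576] [-3.14064328e+00 -1.21017430e-04  2.87677890e+00] [-0.33217218 -0.41774934  0.01390746]
```

View pics/scene0.png

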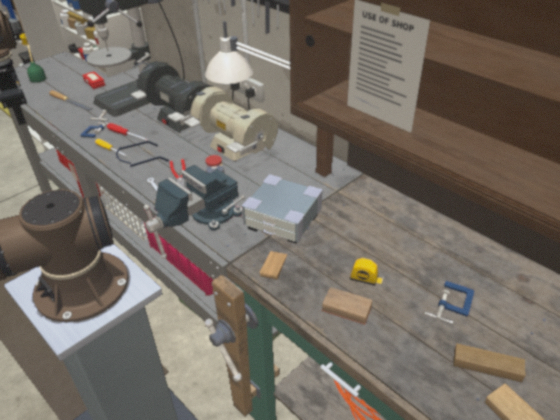

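View pics/side0.png

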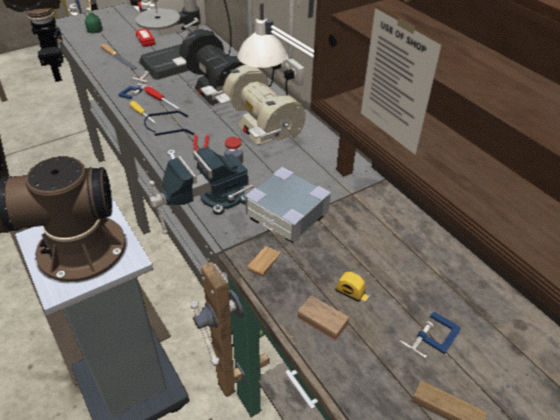

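```bash
cat > h.py <<'E'
from cell import env
import cv2,numpy as np
def ray(c,uv,z):
    K=np.array(c["K"]);E=np.array(c["extrinsics"]);R=E[:3,:3];t=E[:3,3]
    d=np.linalg.inv(K)@[uv[0],uv[1],1];d=R.T@(d*[1,-1,-1]);o=-R.T@t
    return o+d*(z-o[2])/d[2]
def proj(c,p):
    E=np.array(c["extrinsics"]);q=E[:3,:3]@np.array(p,float)+E[:3,3];q=q*[1,-1,-1];q=np.array(c["K"])@q
    return q[:2]/q[2]
E
python3 - <<'E'
from h import *
P={"scene":[(252,207),(290,217),(281,182),(311,193)],"side":[(257,200),(290,217),(287,177),(319,193)]}
W={"scene":(273,265),"side":(264,261)}
out=[]
for n in P:
    c=env.get_calibration(n)
    print(n,[np.round(ray(c,p,98)[:2]) .tolist()for p in P[n]],np.round(ray(c,W[n],8)[:2]))
    im=env.read_camera(n)[160:300,210:350]
    out.append(cv2.resize(im,(400,400),interpolation=cv2.INTER_CUBIC))
cv2.imwrite("pics/crop.png",np.hstack(out))
c=env.get_calibration("wrist");print(np.round(c["K"],1).tolist(),np.round(c["extrinsics"],3).tolist())
E
```

```text
scene [[470.0, -174.0], [516.0, -284.0], [614.0, -148.0], [637.0, -251.0]] [ 411. -320.]
side [[477.0, -182.0], [520.0, -290.0], [605.0, -142.0], [646.0, -250.0]] [ 415. -322.]
[[297.3, 0.0, 273.4], [0.0, 297.3, 211.2], [0.0, 0.0, 1.0]] [[0.261, 0.965, -0.001, -625.305], [-0.932, 0.251, -0.261, 31.344], [-0.252, 0.069, 0.965, -389.661], [0.0, 0.0, 0.0, 1.0]]
```

View pics/crop.png

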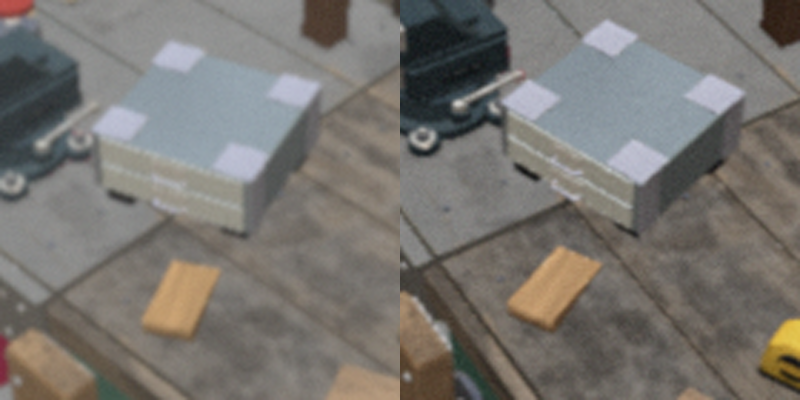

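```bash
python3 - <<'E'
from h import *
c=env.get_calibration("scene");d=env.get_calibration("side")
# triangulate: lamp top, grinder right, vise
for n,a,b in [("lamp",(228,42),(262,22)),("lampshade",(228,70),(262,50)),("grinder",(240,122),(270,105)),("wheel",(157,80),(205,45)),("vise",(208,185),(218,168)),("shelfpost",(325,150),(346,150))]:
    A=[]
    r=[]
    for cc,p in((c,a),(d,b)):
        o=ray(cc,p,0);q=ray(cc,p,300);v=(q-o)/np.linalg.norm(q-o);M=np.eye(3)-np.outer(v,v);A.append(M);r.append(M@o)
    print(n,np.round(np.linalg.solve(sum(A),sum(r))))
yaw=2.8768;p=np.array([163.5,603.1,214.]);J=74.8
for ang,r,z,y in [(46,600,260,2.25),(18,580,260,1.6),(-10,560,260,.95),(-35.8,555,260,.35)]:
    a=np.radians(ang);t=np.array([r*np.cos(a),r*np.sin(a),z]);dd=t-p
    x=np.array([np.cos(yaw),np.sin(yaw),0]);yy=np.array([np.sin(yaw),-np.cos(yaw),0])
    print(np.round(t),np.round([dd@x,dd@yy,-dd[2],np.degrees(yaw-y)],1));p=t;yaw=y
E
```

```text
lamp [734. 211. 408.]
lampshade [758. 254. 290.]
grinder [771. 226.  92.]
wheel [835. 876.  20.]
vise [450.   6.  96.]
shelfpost [ 830. -135.  106.]
[417. 432. 260.] [-289.3  -99.2  -46.    35.9]
[552. 179. 260.] [-281.1  -53.6   -0.    37.2]
[551. -97. 260.] [-276.4   -8.2   -0.    37.2]
[ 450. -325.  260.] [-243.9   49.8   -0.    34.4]
```

Call:
step_arm(
  plan=[
    [[-145, -50, -46, 18, -0.4], [-289, -99, -46, 36, -0.4], [-289, -99, -46, 36, -0.4], [-289, -99, -46, 36, -0.4], [-289, -99, -46, 36, -0.4], [-289, -99, -46, 36, -0.4], [-289, -99, -46, 36, -0.4], [-289, -99, -46, 36, -0.4]],
  ],
)

```text
t: 0.87
eef_pos: [420.1, 429.4, 261.2]
tcp_rot: [3.141, 0.001, 2.246]
ft_force: [-0.5, -0.0, 0.9]
opening: 0.5
grip_force: 0.0
```

Call:
step_arm(
  plan=[
    [[-260, -110, 0, 37, -0.4], [-260, -110, 0, 37, -0.4], [-260, -110, 0, 37, -0.4], [-260, -110, 0, 37, -0.4], [-260, -110, 0, 37, -0.4], [-260, -110, 0, 37, -0.4], [-260, -110, 0, 37, -0.4], [-260, -110, 0, 37, -0.4]],
  ],
)

```text
t: 1.53
eef_pos: [495.1, 156.1, 260.6]
tcp_rot: [3.141, 0.001, 1.599]
ft_force: [-1.2, -0.3, 0.1]
opening: 0.3
grip_force: 0.0
```

Call:
step_arm(
  plan=[
    [[-259, 28, 0, 37, -0.4], [-259, 28, 0, 37, -0.4], [-259, 28, 0, 37, -0.4], [-259, 28, 0, 37, -0.4], [-259, 28, 0, 37, -0.4], [-259, 28, 0, 37, -0.4], [-259, 28, 0, 37, -0.4], [-259, 28, 0, 37, -0.4]],
  ],
)

```text
t: 2.2
eef_pos: [530.4, -99.8, 260.2]
tcp_rot: [-3.141, 0.0, 0.954]
ft_force: [-0.5, 0.2, -0.5]
opening: 0.297
grip_force: 0.0
```

Call:
step_arm(
  plan=[
    [[-232, 68, 0, 34.5, -0.4], [-232, 68, 0, 34.5, -0.4], [-232, 68, 0, 34.5, -0.4], [-232, 68, 0, 34.5, -0.4], [-232, 68, 0, 34.5, -0.4], [-232, 68, 0, 34.5, -0.4], [-232, 68, 0, 34.5, -0.4], [-232, 68, 0, 34.5, -0.4]],
  ],
)

```text
t: 2.87
eef_pos: [452.0, -326.1, 260.3]
tcp_rot: [-3.141, -0.0, 0.354]
ft_force: [-1.0, 1.2, 0.4]
opening: 0.3
grip_force: 0.0
```

```bash
python3 - <<'E'
from h import *
s=env.state();print(s["t"],s["eef_pos"],s["tcp_rot"],s["ft_force"],s["opening"])
c=env.get_calibration("wrist");im=env.read_camera("wrist");cv2.imwrite("pics/w1.png",im)
print(np.round(proj(c,[518,-287,98])),np.round(proj(c,[413,-321,8])))
E
```

```text
2.8667 [ 451.98435021 -326.13744759  260.29573572] [-3.14074254e+00 -3.49540027e-05  3.53763941e-01] [-0.97212839  1.24242441  0.3646504 ] 0.30022889558238647
[260. 130.] [261. 208.]
```

View pics/w1.png

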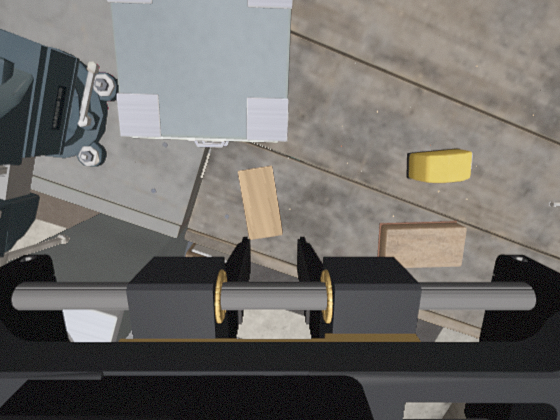

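```bash
cat >> h.py <<'E'
def wedge(im,c,roi=(140,260,215,300)):
    r0,r1,c0,c1=roi;s=cv2.cvtColor(im,cv2.COLOR_BGR2HSV)[r0:r1,c0:c1]
    m=((s[...,0]>8)&(s[...,0]<22)&(s[...,1]>85)&(s[...,2]>120)).astype(np.uint8)
    m=cv2.morphologyEx(m,cv2.MORPH_OPEN,np.ones((3,3)))
    cs,_=cv2.findContours(m,0,1);k=max(cs,key=cv2.contourArea)
    b=cv2.boxPoints(cv2.minAreaRect(k))+[c0,r0]
    return m.sum(),b
def caps(im,roi):
    r0,r1,c0,c1=roi;s=im[r0:r1,c0:c1].astype(int)
    m=((s.min(2)>165)).astype(np.uint8);m=cv2.morphologyEx(m,cv2.MORPH_OPEN,np.ones((9,9)))
    cs,_=cv2.findContours(m,0,1);k=max(cs,key=cv2.contourArea)
    return cv2.boxPoints(cv2.minAreaRect(k))+[c0,r0]
E
python3 - <<'E'
from h import *
im=cv2.imread("pics/w1.png");c=env.get_calibration("wrist")
n,b=wedge(im,c);print(n,b.round(1).tolist())
o=b[np.argsort(b[:,1])]
T=[ray(c,p,2.5)[:2] for p in o[:2]];H=[ray(c,p,19)[:2] for p in o[2:]]
t=np.mean(T,0);h=np.mean(H,0);print("thin",t,"thick",h,"len",np.linalg.norm(t-h),"yaw",np.arctan2(*(t-h)[::-1]),T,H)
print(im[120,268],im[60,200])
R=[]
for roi in [(90,150,235,300),(85,145,105,170)]:
    k=caps(im,roi);w=np.array([ray(c,p,98)[:2] for p in k]);print(k.round(1).tolist(),w.mean(0),[np.linalg.norm(w[0]-w[1]),np.linalg.norm(w[1]-w[2])]);R.append(w.mean(0))
d=R[1]-R[0];print(d,np.linalg.norm(d),"chest yaw",np.arctan2(-d[0],d[1]))
# edges of top, manual
for p in [(121,138),(287,141)]:print(ray(c,p,95)[:2])
E
```

```text
Traceback (most recent call last):
  File "h.py", line 14, in wedge
    cs,_=cv2.findContours(m,0,1);k=max(cs,key=cv2.contourArea)
                                   ~~~^^^^^^^^^^^^^^^^^^^^^^^^
ValueError: max() iterable argument is empty
```

```bash
sed -i 's/>85)&(s\[...,2\]>120/>60)\&(s[...,2]>110/; s/min(2)>165/min(2)>178/' h.py
python3 - <<'E'
from h import *
im=cv2.imread("pics/w1.png");c=env.get_calibration("wrist")
h=cv2.cvtColor(im,cv2.COLOR_BGR2HSV)
print(h[200,260],h[180,255],h[200,230],h[230,268],im[120,268],im[60,200],im[115,140],im[143,250])
n,b=wedge(im,c);print(n,b.round(1).tolist())
o=b[np.argsort(b[:,1])]
T=[ray(c,p,2.5)[:2] for p in o[:2]];H=[ray(c,p,19)[:2] for p in o[2:]]
t=np.mean(T,0);h=np.mean(H,0);print("thin",t,"thick",h,"len",np.linalg.norm(t-h),"yaw",np.arctan2(*(t-h)[::-1]),T,H)
for p in [(121,138),(287,141)]:print(ray(c,p,95)[:2])
R=[]
for roi in [(90,150,235,300),(85,145,105,170)]:
    k=caps(im,roi);w=np.array([ray(c,p,98)[:2] for p in k]);print(k.round(1).tolist(),w.mean(0),[np.linalg.norm(w[0]-w[1]),np.linalg.norm(w[1]-w[2])]);R.append(w.mean(0))
d=R[1]-R[0];print(d,np.linalg.norm(d),"chest yaw",np.arctan2(-d[0],d[1]))
E
```

```text
[ 16  74 204] [ 17  77 201] [ 15  24 127] [ 17  74 208] [208 199 198] [177 172 165] [204 195 194] [71 79 92]
2421 [[237.1, 170.5], [271.3, 164.7], [283.1, 234.1], [248.8, 239.9]]
thin [ 465.11054135 -291.26801645] thick [ 377.72677854 -341.51111439] len 100.79826830877452 yaw 0.5218122139563267 [array([ 477.57003835, -312.86864035]), array([ 452.65104436, -269.66739255])] [array([ 390.72129967, -363.48007406]), array([ 364.7322574 , -319.54215472])]
[ 457.12152381 -145.74927561]
[ 517.50533544 -317.1431237 ]
[[247.0, 98.0], [287.0, 98.0], [287.0, 141.0], [247.0, 141.0]] [ 530.58095964 -289.06752886] [np.float64(41.94414477400679), np.float64(43.90780376048643)]
[[117.0, 94.0], [159.0, 94.0], [159.0, 138.0], [117.0, 138.0]] [ 485.99553993 -159.09913203] [np.float64(43.91458596373585), np.float64(44.89661122153097)]
[-44.58541971 129.96839683] 137.40321621538433 chest yaw 0.3304682717969781
```

```bash
python3 - <<'E'
from h import *
F=np.array([531,-288.]);u=np.array([np.cos(.335),np.sin(.335)]);n=np.array([-u[1],u[0]])
cs={k:env.get_calibration(k) for k in("scene","side","wrist")}
for s,l in [(-195,0),(-205,26),(-205,-26),(-15,0)]:
    p=F+s*u+l*n;print(s,l,p.round(1),{k:proj(c,[*p,3]).round().tolist() for k,c in cs.items()})
print("visejaw",ray(cs["scene"],(228,285),0),ray(cs["side"],(213,272),0))
s=env.state();d=F-195*u-s["eef_pos"][:2];y=s["tcp_rot"][2];print(d@[np.cos(y),np.sin(y)],d@[np.sin(y),-np.cos(y)],np.degrees(y-.335),s["eef_pos"][2])
E
```

```text
-195 0 [ 346.8 -352.1] {'scene': [264.0, 285.0], 'side': [248.0, 279.0], 'wrist': [266.0, 253.0]}
-205 26 [ 328.8 -330.8] {'scene': [254.0, 284.0], 'side': [238.0, 277.0], 'wrist': [249.0, 259.0]}
-205 -26 [ 345.9 -380. ] {'scene': [271.0, 290.0], 'side': [253.0, 286.0], 'wrist': [282.0, 260.0]}
-15 0 [ 516.8 -292.9] {'scene': [293.0, 243.0], 'side': [289.0, 242.0], 'wrist': [268.0, 133.0]}
visejaw [ 278.73766293 -281.45501406    0.        ] [ 278.82103621 -277.54358135    0.        ]
-108.28509784703682 -11.424092083469729 1.1579944384519767 260.40245615151565
```

Call:
step_arm(
  plan=[
    [[-40, -4, 0, 1.2, -0.4], [-80, -8, 0, 1.2, -0.4], [-108, -11, 20, 1.2, -0.4], [-108, -11, 60, 1.2, -0.4], [-108, -11, 100, 1.2, -0.4], [-108, -11, 140, 1.2, -0.4], [-108, -11, 180, 1.2, -0.4], [-108, -11, 200, 1.2, -0.4]],
  ],
)

```text
t: 3.58
eef_pos: [347.1, -350.4, 57.4]
tcp_rot: [-3.138, 0.001, 0.337]
ft_force: [-0.2, -0.7, -0.3]
opening: 0.301
grip_force: 0.0
```

Call:
step_arm(
  plan=[
    [[0, 0, 20, 0, -0.4], [0, 0, 40, 0, -0.4], [0, 0, 50, 0, -0.4], [0, 0, 53, 0, -0.4], [0, 0, 53, 0, -0.4]],
  ],
)

```text
t: 4.0
eef_pos: [347.6, -352.5, 7.5]
tcp_rot: [-3.141, 0.0, 0.335]
ft_force: [0.1, -0.1, 1.2]
opening: 0.298
grip_force: 0.0
```

Call:
step_arm(
  plan=[
    [[8, 0, 0, 0, -0.4], [14, 0, 0, 0, -0.4], [18, 0, 0, 0, -0.4], [22, 0, 0, 0, -0.4], [25, 0, 0, 0, -0.4], [28, 0, 0, 0, -0.4], [31, 0, 0, 0, -0.4], [33, 0, 0, 0, -0.4]],
  ],
)

```text
t: 4.67
eef_pos: [378.5, -342.6, 7.6]
tcp_rot: [-3.142, -0.0, 0.334]
ft_force: [-0.7, -1.3, 0.8]
opening: 0.3
grip_force: 0.2
```

```bash
python3 - <<'E'
from h import *
s=env.state();c=env.get_calibration("wrist");im=env.read_camera("wrist");cv2.imwrite("pics/w2.png",im)
print(s["eef_pos"],s["ft_force"])
E
```

```text
[ 378.45454668 -342.55914108    7.63378826] [-0.73475271 -1.29365888  0.75778363]
```

View pics/w2.png

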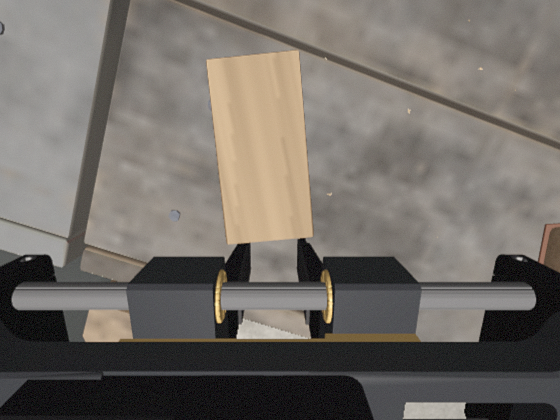

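```bash
cat >> h.py <<'E'
F=np.array([531,-288.]);u=np.array([np.cos(.335),np.sin(.335)]);n=np.array([-u[1],u[0]])
def rep(c,cor):
    w=[ray(c,p,z)[:2] for p,z in zip(cor,(2.5,2.5,19,19))]
    f=lambda p:np.round([(p-F)@u,(p-F)@n],1).tolist()
    t=(w[0]+w[1])/2;h=(w[2]+w[3])/2
    print("corners(u,n)",[f(p) for p in w],"thin",f(t),"thick",f(h),"rel yaw",np.arctan2(*(t-h)[::-1])-.335)
    print("tcp",f(env.state()["eef_pos"][:2]))
E
python3 - <<'E'
from h import *
rep(env.get_calibration("wrist"),[(207,60),(299,51),(228,243),(312,236)])
E
```

```text
corners(u,n) [[-50.7, 33.8], [-46.3, -15.3], [-148.7, 24.0], [-144.5, -23.5]] thin [-48.5, 9.2] thick [-146.6, 0.3] rel yaw 0.09112444807565173
tcp [-161.8, -1.4]
```

Call:
step_arm(
  plan=[
    [[2, 0, 0, 0, -0.4], [5, 0, 0, 0, -0.4], [8, 0, 0, 0, -0.4], [11, 0, 0, 0, -0.4], [14, 1, 0, 0, -0.4], [17, 2, 0, 0, -0.4], [20, 3, 0, 0, -0.4], [22, 3, 0, 0, -0.4]],
  ],
)

```text
t: 5.38
eef_pos: [400.4, -338.4, 7.6]
tcp_rot: [3.141, -0.0, 0.334]
ft_force: [-0.4, 1.2, 0.7]
opening: 0.299
grip_force: 0.2
```

```bash
python3 - <<'E'
from h import *
s=env.state();c=env.get_calibration("wrist");im=env.read_camera("wrist");cv2.imwrite("pics/w3.png",im)
print(s["eef_pos"],s["ft_force"])
E
```

```text
[ 400.42969664 -338.36538162    7.58527849] [-0.41549382  1.21575373  0.66801825]
```

View pics/w3.png

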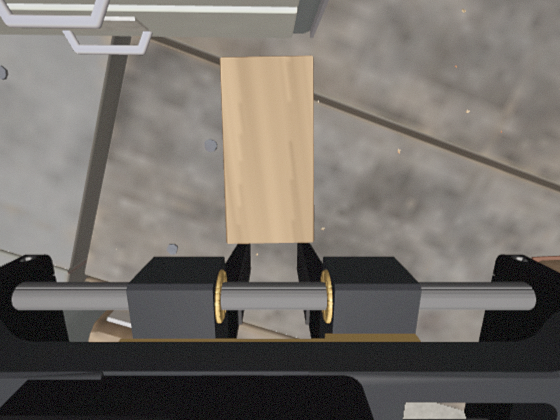

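```bash
python3 - <<'E'
from h import *
c=env.get_calibration("wrist")
rep(c,[(221,57),(313,57),(228,243),(313,243)])
for q in [(-85,-23,22),(-15,15,5),(-15,-15,5),(-23,-23,22),(-23,-23,95)]:
    p=F+q[0]*u+q[1]*n;print(q,proj(c,[*p,q[2]]).round())
im=cv2.imread("pics/w3.png")[0:80,200:360];cv2.imwrite("pics/w3c.png",cv2.resize(im,(800,400),interpolation=2))
E
```

```text
corners(u,n) [[-27.1, 23.1], [-27.1, -26.0], [-126.6, 20.9], [-126.6, -27.3]] thin [-27.1, -1.5] thick [-126.6, -3.2] rel yaw 0.0178764515116267
tcp [-139.7, -4.6]
(-85, -23, 22) [308. 170.]
(-15, 15, 5) [235.  30.]
(-15, -15, 5) [293.  30.]
(-23, -23, 22) [312.  37.]
(-23, -23, 95) [353. -59.]
```

View pics/w3c.png

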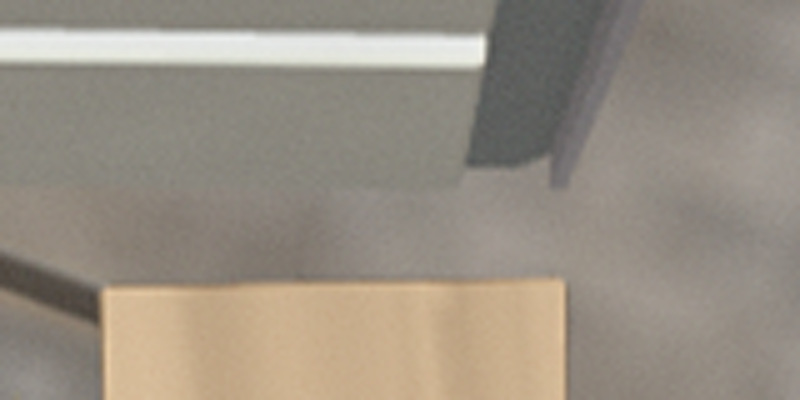

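Call:
step_arm(
  plan=[
    [[3, 0, 0, 0, -0.4], [6, 0, 0, 0, -0.4], [9, 0, 0, 0, -0.4], [12, 0, 0, 0, -0.4], [15, 0, 0, 0, -0.4], [17, 0, 0, 0, -0.4], [18, 0, 0, 0, -0.4], [18, 0, 0, 0, -0.4]],
  ],
)

```text
t: 6.1
eef_pos: [417.2, -332.3, 7.6]
tcp_rot: [-3.142, -0.0, 0.334]
ft_force: [0.0, -0.2, -0.6]
opening: 0.299
grip_force: 0.0
```

Call:
step_arm(
  plan=[
    [[1, 0, 0, 0, -0.4], [2, 0, 0, 0, -0.4], [2, 0, 0, 0, -0.4]],
  ],
)

```text
t: 6.35
eef_pos: [418.9, -331.7, 7.6]
tcp_rot: [-3.142, -0.0, 0.334]
ft_force: [0.4, -0.6, -0.4]
opening: 0.297
grip_force: 0.0
```

Call:
step_arm(
  plan=[
    [[1, 0, 0, 0, -0.4], [2, 0, 0, 0, -0.4], [2, 0, 0, 0, -0.4]],
  ],
)

```text
t: 6.6
eef_pos: [420.9, -331.0, 7.6]
tcp_rot: [-3.142, -0.0, 0.334]
ft_force: [-0.4, 0.3, -0.1]
opening: 0.3
grip_force: 0.0
```

Call:
step_arm(
  plan=[
    [[1, 0, 0, 0, -0.4], [2, 0, 0, 0, -0.4], [2, 0, 0, 0, -0.4]],
  ],
)

```text
t: 6.85
eef_pos: [422.8, -330.3, 7.6]
tcp_rot: [-3.142, -0.0, 0.334]
ft_force: [0.3, -0.1, -0.4]
opening: 0.298
grip_force: 0.0
```

Call:
step_arm(
  plan=[
    [[0.5, 0, 0, 0, -0.4], [1, 0, 0, 0, -0.4], [1, 0, 0, 0, -0.4]],
  ],
)

```text
t: 7.1
eef_pos: [423.6, -330.0, 7.6]
tcp_rot: [-3.142, -0.0, 0.334]
ft_force: [0.6, -0.6, -0.1]
opening: 0.301
grip_force: 0.0
```

Call:
step_arm(
  plan=[
    [[1, 0, 0, 0, -0.4], [2, 0, 0, 0, -0.4], [2, 0, 0, 0, -0.4]],
  ],
)

```text
t: 7.35
eef_pos: [425.6, -329.4, 7.6]
tcp_rot: [3.142, -0.0, 0.334]
ft_force: [-0.8, -0.0, -0.4]
opening: 0.301
grip_force: 0.0
```

Call:
step_arm(
  plan=[
    [[0.5, 0, 0, 0, -0.4], [1, 0, 0, 0, -0.4], [1, 0, 0, 0, -0.4]],
  ],
)

```text
t: 7.6
eef_pos: [426.5, -329.1, 7.6]
tcp_rot: [3.142, -0.0, 0.334]
ft_force: [0.1, 0.5, -0.2]
opening: 0.297
grip_force: 0.0
```

Call:
step_arm(
  plan=[
    [[1, 0, 0, 0, -0.4], [2, 0, 0, 0, -0.4], [2, 0, 0, 0, -0.4]],
  ],
)

```text
t: 7.85
eef_pos: [428.5, -328.4, 7.6]
tcp_rot: [-3.142, -0.0, 0.334]
ft_force: [0.3, -0.1, -0.7]
opening: 0.3
grip_force: 0.0
```

Call:
step_arm(
  plan=[
    [[0.5, 0, 0, 0, -0.4], [1, 0, 0, 0, -0.4], [1, 0, 0, 0, -0.4]],
  ],
)

```text
t: 8.1
eef_pos: [429.3, -328.1, 7.6]
tcp_rot: [-3.142, -0.0, 0.334]
ft_force: [-0.3, -0.1, -0.4]
opening: 0.3
grip_force: 0.0
```

Call:
step_arm(
  plan=[
    [[1, 0, 0, 0, -0.4], [2, 0, 0, 0, -0.4], [2, 0, 0, 0, -0.4]],
  ],
)

```text
t: 8.35
eef_pos: [431.3, -327.4, 7.6]
tcp_rot: [3.142, -0.0, 0.334]
ft_force: [0.6, -0.3, 1.1]
opening: 0.298
grip_force: 0.0
```

Call:
step_arm(
  plan=[
    [[0.5, 0, 0, 0, -0.4], [1, 0, 0, 0, -0.4], [1, 0, 0, 0, -0.4]],
  ],
)

```text
t: 8.6
eef_pos: [432.2, -327.1, 7.6]
tcp_rot: [-3.142, -0.0, 0.334]
ft_force: [-0.8, 0.2, -0.1]
opening: 0.298
grip_force: 0.0
```

Call:
step_arm(
  plan=[
    [[1, 0, 0, 0, -0.4], [2, 0, 0, 0, -0.4], [2, 0, 0, 0, -0.4]],
  ],
)

```text
t: 8.85
eef_pos: [434.1, -326.4, 7.6]
tcp_rot: [-3.142, -0.0, 0.334]
ft_force: [-0.4, 0.9, -0.1]
opening: 0.296
grip_force: 0.0
```

Call:
step_arm(
  plan=[
    [[0.5, 0, 0, 0, -0.4], [1, 0, 0, 0, -0.4], [1, 0, 0, 0, -0.4]],
  ],
)

```text
t: 9.1
eef_pos: [434.9, -326.1, 7.6]
tcp_rot: [-3.141, -0.0, 0.334]
ft_force: [-0.9, -0.5, 0.5]
opening: 0.298
grip_force: 0.0
```

Call:
step_arm(
  plan=[
    [[1, 0, 0, 0, -0.4], [2, 0, 0, 0, -0.4], [2, 0, 0, 0, -0.4]],
  ],
)

```text
t: 9.35
eef_pos: [436.4, -325.5, 7.6]
tcp_rot: [-3.141, 0.001, 0.334]
ft_force: [-5.2, -2.5, 2.2]
opening: 0.299
grip_force: 2.3
```

Call:
step_arm(
  plan=[
    [[0.5, 0, 0, 0, -0.4], [1, 0, 0, 0, -0.4], [1, 0, 0, 0, -0.4]],
  ],
)

```text
t: 9.6
eef_pos: [436.8, -325.2, 7.6]
tcp_rot: [-3.14, 0.001, 0.334]
ft_force: [-9.1, -3.8, 1.7]
opening: 0.302
grip_force: 4.8
```

Call:
step_arm(
  plan=[
    [[-4, 0, 0, 0, -0.4], [-12, 0, 0, 0, -0.4], [-25, 0, 0, 0, -0.4], [-30, 0, -20, 0, -0.4], [-30, 0, -60, 0, -0.4], [-30, 0, -100, 0, -0.4], [-30, 0, -140, 0, -1], [-30, 0, -160, 0, -1]],
  ],
)

```text
t: 10.27
eef_pos: [409.2, -335.9, 171.8]
tcp_rot: [3.137, -0.002, 0.333]
ft_force: [0.4, 0.6, 0.8]
opening: 0.21
grip_force: 0.0
```

```bash
python3 - <<'E'
from h import *
s=env.state();c=env.get_calibration("wrist");im=env.read_camera("wrist");cv2.imwrite("pics/w4.png",im)
print(s["t"],s["eef_pos"],s["ft_force"])
for q in [(-85+62,-90+67,97),(-85+62,90+67,97)]:
    p=F+q[0]*u+q[1]*n;print(q,proj(c,[*p,q[2]]).round())
d=F-1*u-1*n-s["eef_pos"][:2];y=s["tcp_rot"][2];print(d@[np.cos(y),np.sin(y)],d@[np.sin(y),-np.cos(y)])
E
```

```text
10.2667 [ 409.20562988 -335.93987508  171.81372008] [0.35348058 0.62021846 0.77762719]
(-23, -23, 97) [296.  86.]
(-23, 157, 97) [60. 86.]
129.7782235104027 -4.435937056276586
```

View pics/w4.png

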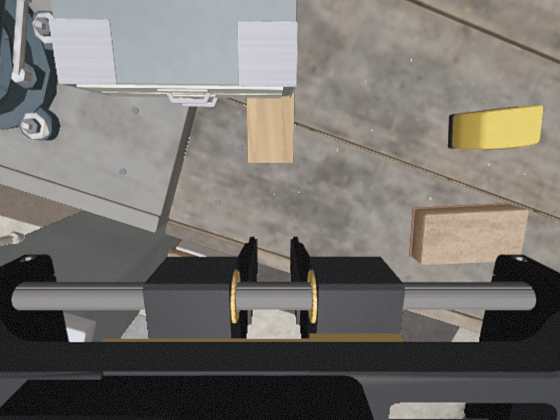

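Call:
step_arm(
  plan=[
    [[35, -1, 0, 0, -1], [70, -2, 0, 0, -1], [105, -3, 0, 0, -1], [130, -4, 0, 0, -1], [130, -4, 25, 0, -1], [130, -4, 45, 0, -1], [130, -4, 57, 0, -1], [130, -4, 60, 0, -1]],
  ],
)

```text
t: 10.98
eef_pos: [529.4, -288.3, 104.9]
tcp_rot: [-3.138, 0.002, 0.334]
ft_force: [0.4, 0.3, -0.5]
opening: 0.005
grip_force: 0.0
```

Call:
step_arm(
  plan=[
    [[0, 0, 2, 0, -1], [0, 0, 4, 0, -1], [0, 0, 6, 0, -1], [0, 0, 7, 0, -1], [0, 0, 7, 0, -1]],
  ],
)

```text
t: 11.4
eef_pos: [530.9, -288.8, 101.0]
tcp_rot: [3.141, -0.0, 0.334]
ft_force: [0.0, -0.3, 0.3]
opening: 0.003
grip_force: 0.0
```

Call:
step_arm(
  plan=[
    [[0, 0, 0.5, 0, -1], [0, 0, 1, 0, -1], [0, 0, 1.5, 0, -1], [0, 0, 1.5, 0, -1]],
  ],
)

```text
t: 11.73
eef_pos: [530.9, -288.6, 99.1]
tcp_rot: [-3.142, -0.0, 0.334]
ft_force: [-0.6, -0.1, 0.1]
opening: 0.002
grip_force: 0.0
```

Call:
step_arm(
  plan=[
    [[0, 0, 0.5, 0, -1], [0, 0, 1, 0, -1], [0, 0, 1, 0, -1]],
  ],
)

```text
t: 11.98
eef_pos: [530.9, -288.6, 98.3]
tcp_rot: [3.141, -0.0, 0.334]
ft_force: [-1.1, 0.6, 2.8]
opening: 0.001
grip_force: 1.6
```

Call:
step_arm(
  plan=[
    [[0, 0, 0.3, 0, -1], [0, 0, 0.6, 0, -1], [0, 0, 0.6, 0, -1]],
  ],
)

```text
t: 12.23
eef_pos: [531.0, -288.6, 98.3]
tcp_rot: [3.141, -0.0, 0.334]
ft_force: [-2.3, 0.6, 9.6]
opening: 0.003
grip_force: 4.5
```

Call:
step_arm(
  plan=[
    [[0, 0, 0.1, 0, -1], [0, 0, 0.1, 0, -1], [0, 0, 0.1, 0, -1], [0, 0, 0.1, 0, -1], [0, 0, 0.1, 0, -1], [0, 0, 0.1, 0, -1], [0, 0, 0.1, 0, -1], [0, 0, 0.1, 0, -1]],
  ],
)

```text
t: 12.9
eef_pos: [531.0, -288.7, 98.2]
tcp_rot: [3.141, -0.0, 0.334]
ft_force: [-2.0, 2.4, 9.9]
opening: 0.004
grip_force: 4.9
```

```bash
python3 - <<'E'
from h import *
im=env.read_camera("wrist");cv2.imwrite("pics/w5.png",im)
s=env.state();print(s["t"],s["eef_pos"],s["ft_force"])
o=[]
for k in("scene","side"):
    a=env.read_camera(k)[160:300,210:350];o.append(cv2.resize(a,(400,400),interpolation=2))
cv2.imwrite("pics/end.png",np.hstack(o))
E
```

```text
12.95 [ 530.94748934 -288.66457963   98.25163966] [-3.30770612  1.8098821   9.4109176 ]
```

View pics/end.png

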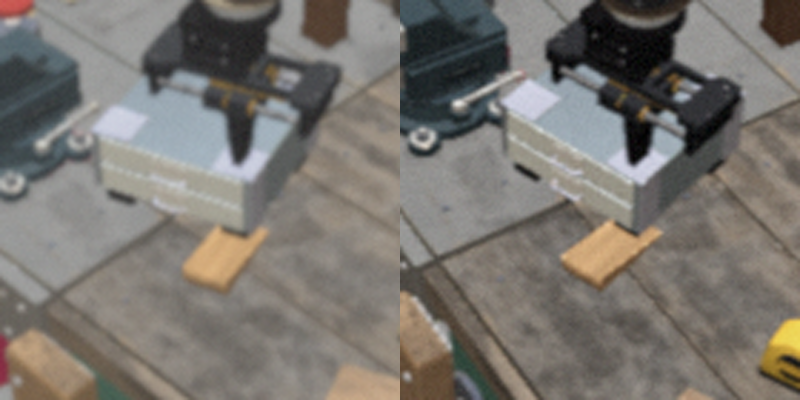

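The fingertips are on the steel plate at that corner. The wedge is under the foot and the chest hasn't moved in the picture. The plate holds at z 98.3 under about 10 N, so it no longer rocks.

```bash
python3 -c "
from cell import env
print(env.job_done())"
```

```text
the job is handed in; nothing more can be done
None
```

The wedge is snug under the short front-right foot (about 10 N at the last push). The chest is level and didn't move, and I handed the job in at about 13 s with the arm still pressing that corner's plate at about 10 N, which did not give (z 98.3 mm).

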